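Tip the blue bead pot out into its tray

ROBOT

A 6-joint arm with a two-finger parallel gripper is mounted at the origin on the work surface. World frame = base frame: x ahead of the robot, y to its left, z up, the work surface at z = 0. Lengths are in m, angles in degrees, forces in N, time in s.
With the tool pointing down it reaches from about 0.3 to 0.75 m from the base axis. Payload 8.5 kg.
Tool frame: the origin (TCP) lies midway between the tips of the shut fingers; the grasp point (between the pads) lies 19 mm behind it (env.hold_point_z is the distance from the TCP to the grasp point, in m); z points along the fingers, y is the line along which they close (so a half turn about z gives the same grasp; the last joint's range is limited). The gripper opens to 85 mm and grips with 20 to 120 N. Pads are 22 mm wide; open, the fingers measure 114 mm over their backs; the gripper's body (76 mm by 85 mm) begins 54 mm behind the grasp point. The pads swing forward as they close: fully open they stand 13 mm farther back than shut.
Start: joints at [-88.596, 21.807, 74.336, -0, 83.858, -12.336], TCP at [0.131, -0.534, 0.231] pointing down, gripper open.
Joint ranges: [-178.18, 178.18], [-50.72, 133.34], [12.68, 142.11], [-81.47, 261.47], [9.98, 163.14], [-165.26, 165.26]. Speed limits (degrees/s): [136.94, 136.94, 180, 180, 180, 180].

INTERFACE

Orientations are given as a 3x3 rotation matrix whose columns are the frame's x, y, z axes.
In Python, from rig import observe, get_image, camera_info, env gives the robot as it stands.
- The arm moves only by the tool drive_tool, never from a script. Its arguments are lists of equal length, an entry for each row: "offset": the shift along the tool's x, y, z in units of 40 mm (1.0 is 40 mm), a list of three; "turn": the turn, a rotation vector about the tool's x, y, z in units of 6 degrees (1.0 is 6 degrees), a list of three; "hand": the opening, from 0 (shut) to 1 (fully open). A call has exactly 10 rows; each row shifts and turns the commanded pose from where the row before left it, along the tool's axes as they then stand; what a row does not reach is not made up. A row lasts 1/8 s, in which the tool goes at most 62.5 mm and 10.7 degrees, less where a joint would pass 70% of its speed; a pose out of reach is approached as far as the arm can. A call is refused whole if a number of a shift passes 1 or a number of a turn 1, either way. A call with a gripper value outside its range is refused whole. The fingers move at their own pace and stop on an object; "newtons" is the grip in N (left out, the last holds). Time passes only in rows, so rows that do not move let the fingers close, or fill a call up. It gives the time, the measured TCP pose, the force, the opening and the grip force at its end, in the units of the state.
- observe(): the state, without advancing time (a new reading comes with each control period).
- get_image(name): name is "side" or "top"; returns the picture (400x640x3 uint8, blue, green, red); there is no depth.
- camera_info(name): a dict with "fx", "fy", "cx", "cy" (pixels), "k1" (the pictures are not rectified: a ray, as slopes to the right and down, at radius r is drawn at 1 + k1 r^2 times it, then the intrinsics apply), "world_to_cam" (4x4, takes a point from world to camera coordinates). Camera axes: x right, y down, z forward; pixel columns grow to the right and rows downward; lengths in m; the calibration is good to about 2 mm. A picture is of the moment at which its call begins. camera_info takes no time and is no camera call.
- env.close_job(): hands the job in; it is judged then, once.
The state is a dict: "time_s": time; "q": joint angles; "qvel": joint speeds; "joint_efforts": joint torques, N m; "position": TCP position; "tool_rot": TCP orientation; "ft_force": force on the tool from outside, world axes, zero at the start; "wrist_torque": the same for the moment, N m; "grip_width": finger opening in m; "gripper_force": force on a finger pad.
Only numpy, scipy, OpenCV 4.12 (cv2) and the standard library are available. Lean on these libraries where they do the work, as an engineer would, in place of code of your own. Each camera call takes 0.05 s, during which the arm holds its last target. There are 200 camera calls.

TASK

Two bead tippers stand on the art table. Tip the blue pot right over in its cradle (its red lever handle works it), so that all three wooden beads roll out and lie in the wooden tray in front of it, then swing the pot back upright and let go. Leave the white pot upright.

Things in the scene. Friction and masses are not known exactly. Their poses are not given: they have to be found in the camera images.
- blue_tilt (a joint): tilt of the blue pot (88 mm high, 84 mm across its mouth), rad: 0 upright at its stop; grows to 2.0 (115 degrees, second stop) as it tips towards its tray, a turn about -y of blue_grip's axes. Tipping carries the handle bar up, over the top and down towards the tray. Stiff pivot: stays where left, needs about 1.5 N at the bar. Beads run out at 1.5 to 1.8: go on to about 1.95.
- blue_grip (a point): middle of the free part of the lever's red round handle bar (18 mm thick, 66 mm long, level, parallel to the pivot; lever arm 32 mm along +y, free end 28 mm along -y). Axes turn with the pot: y along the bar towards the pot (its middle is at y = 104), z out of its mouth, x away from the tray when upright. The pivot line (115 mm above the table) passes through (-66, 0, -46) mm in these axes.
- blue_tray (a point): middle of the inner floor of the plywood tray in front of the blue pot, fixed to the pot's stand: inside 188 mm along its x, 138 mm along its y, walls 34 mm above this floor, floor 6 mm above the table. x points from the tray back to the pot, whose middle is 118 mm along +x; z is up. The stand is fixed to the table.
- blue_bead0_center (a point): one of the three natural brown wooden beads, a 24 mm ball, in the blue pot at the start; the point is its centre
- blue_bead1_center (a point): one of the three natural brown wooden beads, a 24 mm ball, in the blue pot at the start; the point is its centre
- blue_bead2_center (a point): one of the three natural brown wooden beads, a 24 mm ball, in the blue pot at the start; the point is its centre
- white_tilt (a joint): tilt of the white pot of the other tipper, of the same make, with two red beads: 0 upright, must stay upright (below 0.3 rad).

How it is judged:
By the outcome, as a careful person would: the job done as asked, in the order asked, and still so for the second after the job is handed in, with the robot touching nothing.
It also fails if it takes over 45 s, if anything falls off the work surface, if the arm or the gripper's body presses on something with over 40 N, if the wrist force passes 120 N, or if a joint passes its speed limit or range.

## Working session

There is one attempt and no reset: what is moved stays moved. The work goes in short steps, Python scripts to look and compute and a tool call to move; the robot and the scene stay as the last step left them, time stands still between calls to the robot, and variables do not carry over. Pictures are saved under pics/ and viewed, at most 10 in all, crops included, and the job is handed in when it is done.

Besides the shell and the picture viewer there is one more tool, called as a command line: name --argument value ..., lists and objects as JSON in quotes. drive_tool: Moves the arm, as the interface text tells. Its arguments: {"type":"object","properties":{"offset":{"type":"array"},"turn":{"type":"array"},"hand":{"type":"array"},"newtons":{"type":"number"}},"required":["offset","turn","hand"]}

```bash
mkdir -p pics
cat > h.py <<'E'
import numpy as np, cv2
from rig import observe,get_image,camera_info,env
def ray(name,u,v):
    c=camera_info(name); d=np.array([(u-c["cx"])/c["fx"],(v-c["cy"])/c["fy"]]); p=d.copy()
    for _ in range(30): p=d/(1+c["k1"]*(p@p))
    T=np.array(c["world_to_cam"]); R=T[:3,:3]; o=-R.T@T[:3,3]; w=R.T@np.array([p[0],p[1],1]); return o,w/np.linalg.norm(w)
def proj(name,P):
    c=camera_info(name); T=np.array(c["world_to_cam"]); q=T[:3,:3]@np.array(P)+T[:3,3]; p=q[:2]/q[2]; p=p*(1+c["k1"]*(p@p)); return np.array([p[0]*c["fx"]+c["cx"],p[1]*c["fy"]+c["cy"]])
def tri(a,b):
    o1,d1=ray("side",*a);o2,d2=ray("top",*b)
    s=np.linalg.lstsq(np.c_[d1,-d2],o2-o1,rcond=None)[0]; A=o1+s[0]*d1;B=o2+s[1]*d2
    return (A+B)/2,np.linalg.norm(A-B)
def onz(n,uv,z):
    o,d=ray(n,*uv); return o+d*(z-o[2])/d[2]
E
python3 - <<'E'
from h import *
for n in("side","top"):
    i=get_image(n);cv2.imwrite(f"pics/{n}0.png",i); print(n,ray(n,320,200))
E
```

```text
side (array([0.44676812, 0.55810266, 0.80722116]), array([ 0.09637057, -0.59745499, -0.7960906 ]))
top (array([0.46580701, 0.01347715, 1.13088042]), array([ 0.07151026,  0.01069896, -0.99738248]))
```

View pics/side0.png

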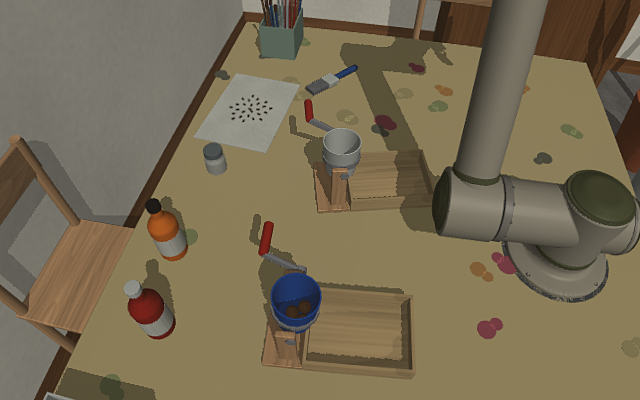

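View pics/top0.png

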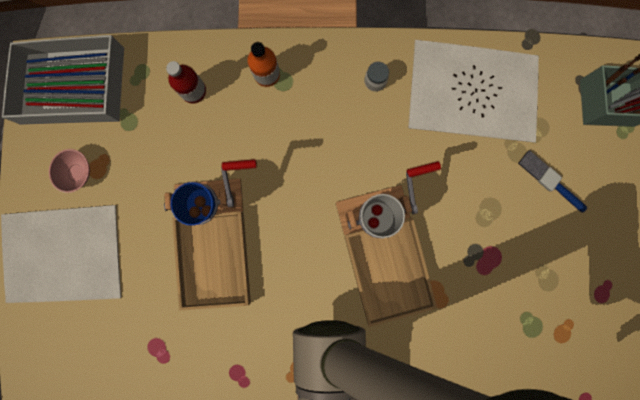

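The side view shows the blue pot at (296,300) with its red bar at (266,238). In the top view the blue pot is at (193,203), the bar runs (222,165)–(256,164), and the tray is below. Next I'll enlarge both.

Run:
```python
from h import *
s=cv2.imread("pics/side0.png");t=cv2.imread("pics/top0.png")
a=cv2.resize(s[210:385,240:430],None,fx=3,fy=3,interpolation=2)[:525,:]
b=cv2.resize(t[140:320,150:270],None,fx=3,fy=3,interpolation=2)[:525,:]
c=np.hstack([a[:, :430],b]);print(c.shape);cv2.imwrite("pics/crop.png",c)
```

```text
(525, 790, 3)
```

View pics/crop.png

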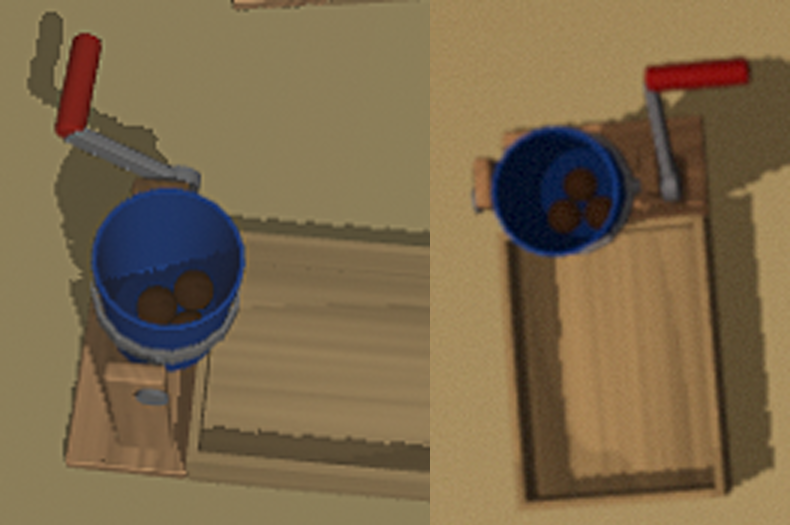

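The crop shows the bar ends (side crop (90,35)/(67,136), top crop (646,77)/(748,71)), and the mouth centre is about (168,258) side and (559,191) top.

Run:
```python
from h import *
S=lambda x,y:(240+x/3-.33,210+y/3-.33); T=lambda x,y:(150+(x-430)/3-.33,140+y/3-.33)
for n,a,b in [("barFree",S(90,35),T(748,71)),("barPot",S(67,136),T(646,77)),("barmid",S(79,85),T(697,74)),("mouth",S(168,258),T(559,191)),]:
    print(n,tri(a,b))
for n in("side","top"):
    i=cv2.imread(f"pics/{n}0.png").astype(int); m=((i[...,2]>90)&(i[...,1]<60)&(i[...,0]<60)).astype(np.uint8)
    x0,y0,w,h=(250,215,35,45) if n=="side" else (215,150,50,30)
    p=np.argwhere(m[y0:y0+h,x0:x0+w])[:,::-1]+[x0,y0]
    print(n,len(p),p.mean(0),cv2.minAreaRect(p.astype(np.float32)))
for n,q in [("BL",(522,505)),("BR",(727,492)),("TR",(704,212)),("TL",(503,237))]: print(n,onz("top",T(*q),.04))
o=observe();print(o["q"],o["tool_rot"],o["position"],o["time_s"],env.hold_point_z)
```

```text
barFree (array([0.60424517, 0.1451593 , 0.17144331]), np.float64(0.0001365366705691039))
barPot (array([0.60169617, 0.21141664, 0.16488134]), np.float64(8.42810646401144e-05))
barmid (array([0.60299519, 0.17820653, 0.16735987]), np.float64(6.402687589352398e-05))
mouth (array([0.5301863 , 0.26940276, 0.15362838]), np.float64(0.0008069219927797407))
side 275 [265.78909091 238.20363636] ((265.4615478515625, 238.19232177734375), (9.21745777130127, 35.104793548583984), 11.309932708740234)
top 287 [238.31010453 164.66898955] ((238.3442840576172, 164.70919799804688), (9.009479522705078, 33.30908203125), 85.03025817871094)
BL [0.31272556 0.32429546 0.04      ]
BR [0.32429956 0.17638077 0.04      ]
TR [0.52219141 0.19370345 0.04      ]
TL [0.5041262  0.33984267 0.04      ]
[-8.85967866e+01  2.18388842e+01  7.43787256e+01  7.10878494e-04
  8.38572243e+01 -1.23348873e+01] [[ 9.71391732e-01  2.37482848e-01 -1.96518662e-05]
 [ 2.37482670e-01 -9.71390897e-01  1.30601043e-03]
 [ 2.91065432e-04 -1.27331471e-03 -9.99999147e-01]] [ 0.13061923 -0.53400633  0.23076699] 0.1 0.0187
```

drive_tool --offset '[[0,0,0],[0,0,0],[0,0,0],[0,0,0],[0,0,0],[0,0,0],[0,0,0],[0,0,0],[0,0,0],[0,0,0]]' --turn '[[0,0,-1],[0,0,-1],[0,0,-1],[0,0,-1],[0,0,-1],[0,0,-1],[0,0,-1],[0,0,-1],[0,0,-1],[0,0,-1]]' --hand '[1,1,1,1,1,1,1,1,1,1]'

```text
time_s: 1.35
position: [0.1306, -0.5341, 0.231]
tool_rot: [[0.277, 0.961, -0.0], [0.961, -0.277, 0.001], [0.001, -0.0, -1.0]]
ft_force: [-0.8, 0.5, -0.8]
grip_width: 0.0857
gripper_force: 0.0
```

drive_tool --offset '[[0,0,0],[0,0,0],[0,0,0],[0,0,0],[0.5,0.4,0],[0.83,0.66,0],[0.83,0.66,0],[0.83,0.66,0],[0.83,0.66,0],[0.83,0.66,0]]' --turn '[[0,0,-1],[0,0,-1],[0,0,-1],[0,0,-0.47],[0,0,0],[0,0,0],[0,0,0],[0,0,0],[0,0,0],[0,0,0]]' --hand '[1,1,1,1,1,1,1,1,1,1]'

```text
time_s: 2.6
position: [0.2639, -0.3357, 0.2311]
tool_rot: [[-0.079, 0.997, -0.0], [0.997, 0.079, 0.001], [0.001, -0.0, -1.0]]
ft_force: [-0.1, 0.2, 0.2]
grip_width: 0.0853
gripper_force: 0.0
```

drive_tool --offset '[[0.85,0.675,0],[0.85,0.675,0],[0.85,0.675,0],[0.85,0.675,0],[0.85,0.675,0],[0.85,0.675,0],[0.85,0.675,0],[0.85,0.675,0],[0.85,0.675,0],[0.85,0.675,0]]' --turn '[[0,0,0],[0,0,0],[0,0,0],[0,0,0],[0,0,0],[0,0,0],[0,0,0],[0,0,0],[0,0,0],[0,0,0]]' --hand '[1,1,1,1,1,1,1,1,1,1]'

```text
time_s: 3.85
position: [0.506, 0.0247, 0.2311]
tool_rot: [[-0.08, 0.997, -0.001], [0.997, 0.08, 0.0], [0.0, -0.001, -1.0]]
ft_force: [-0.4, -0.0, -0.1]
grip_width: 0.0853
gripper_force: 0.0
```

drive_tool --offset '[[0.85,0.675,0],[0.85,0.675,0],[0.85,0.675,0],[0.85,0.675,0],[0,0,0],[0,0,0],[0,0,0],[0,0,0],[0,0,0],[0,0,0]]' --turn '[[0,0,0],[0,0,0],[0,0,0],[0,0,0],[0,0,0],[0,0,0],[0,0,0],[0,0,0],[0,0,0],[0,0,0]]' --hand '[1,1,1,1,1,1,0.6,0.6,0.6,0.6]'

```text
time_s: 5.1
position: [0.6023, 0.1673, 0.2314]
tool_rot: [[-0.079, 0.997, 0.0], [0.997, 0.079, -0.0], [-0.0, 0.0, -1.0]]
ft_force: [0.3, 0.7, 1.0]
grip_width: 0.0514
gripper_force: 0.0
```

Run:
```python
from h import *
o=observe();print(o["q"],o["position"],o["grip_width"],o["time_s"])
i=get_image("side");j=get_image("top")
cv2.imwrite("pics/m1.png",np.hstack([cv2.resize(i[150:350,180:380],None,fx=2,fy=2),cv2.resize(j[90:290,150:350],None,fx=2,fy=2)]))
```

```text
[ 4.68911039e+00  2.95377832e+01  6.13588822e+01 -6.08135994e-04
  8.90984824e+01  1.44817480e-01] [0.60229565 0.16729433 0.23141643] 0.05144058471691435 5.1
```

View pics/m1.png

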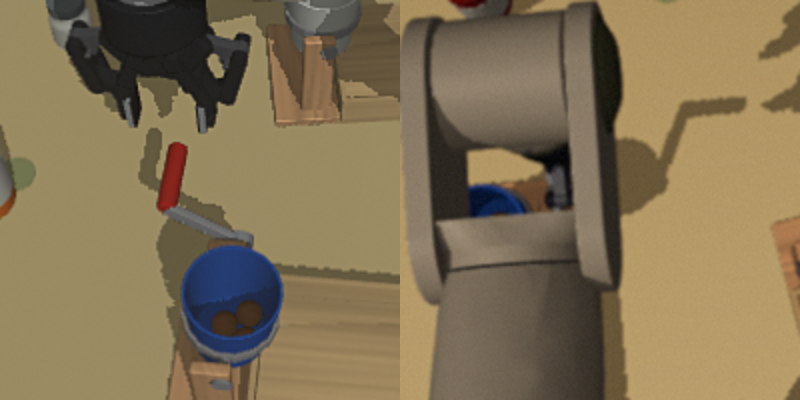

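The fingers straddle the bar: tips are at crop (132,115)/(205,120) and the bar is at (173,175). Next I descend and grip.

drive_tool --offset '[[0,0.03,0.5],[0,0,0.5],[0,0,0.5],[0,0,0.4],[0,0,0.26],[0,0,0],[0,0,0],[0,0,0],[0,0,0],[0,0,0]]' --turn '[[0,0,0],[0,0,0],[0,0,0],[0,0,0],[0,0,0],[0,0,0],[0,0,0],[0,0,0],[0,0,0],[0,0,0]]' --hand '[0.6,0.6,0.6,0.6,0.6,0.6,0,0,0,0]' --newtons 20

```text
time_s: 6.45
position: [0.6044, 0.1677, 0.1459]
tool_rot: [[-0.079, 0.997, 0.003], [0.997, 0.079, 0.0], [0.0, 0.003, -1.0]]
ft_force: [5.2, 1.5, 4.1]
grip_width: 0.0173
gripper_force: 20.9
```

drive_tool --offset '[[0,0,0],[0,0,0],[0,0,0],[0,0,0],[0,0,0],[0,0,0],[0,0,0],[0,0,0],[0,0,0],[0,0,0]]' --turn '[[0,0,0],[0,0,0],[0,0,0],[0,0,0],[0,0,0],[0,0,0],[0,0,0],[0,0,0],[0,0,0],[0,0,0]]' --hand '[0,0,0,0,0,0,0,0,0,0]'

```text
time_s: 7.7
position: [0.6045, 0.1676, 0.1458]
tool_rot: [[-0.079, 0.997, 0.003], [0.997, 0.079, 0.0], [0.0, 0.003, -1.0]]
ft_force: [6.2, 1.2, 6.0]
grip_width: 0.0175
gripper_force: 21.0
```

Run:
```python
from h import *
i=get_image("side");j=get_image("top")
cv2.imwrite("pics/m2.png",np.hstack([cv2.resize(i[150:350,180:380],None,fx=2,fy=2),cv2.resize(j[90:290,150:350],None,fx=2,fy=2)]))
# arc rows in units (tool y = +bx, tool z down)
a=np.radians(34.9+np.linspace(0,112,20)); x=80.4*np.cos(a); z=80.4*np.sin(a)
print(np.c_[np.diff(x)/40,-np.diff(z)/40].round(3).tolist())
```

```text
[[-0.127, -0.163], [-0.143, -0.149], [-0.157, -0.134], [-0.17, -0.117], [-0.182, -0.099], [-0.191, -0.08], [-0.198, -0.06], [-0.203, -0.039], [-0.206, -0.018], [-0.207, 0.003], [-0.205, 0.024], [-0.202, 0.045], [-0.196, 0.066], [-0.188, 0.086], [-0.178, 0.105], [-0.167, 0.122], [-0.153, 0.139], [-0.138, 0.154], [-0.122, 0.167]]
```

View pics/m2.png

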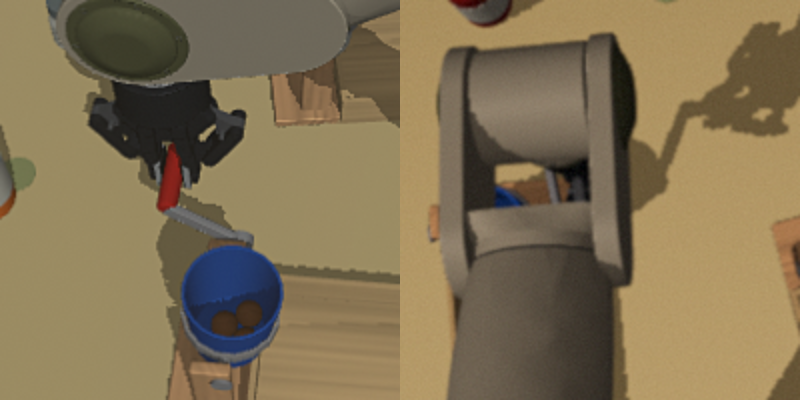

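The bar sits between the pads (crop (170,175)), width 17.5 mm, pot upright. Now the first half of the arc.

drive_tool --offset '[[0,-0.127,-0.163],[0,-0.143,-0.149],[0,-0.157,-0.134],[0,-0.17,-0.117],[0,-0.182,-0.099],[0,-0.191,-0.08],[0,-0.198,-0.06],[0,-0.203,-0.039],[0,-0.206,-0.018],[0,0,0]]' --turn '[[0,0,0],[0,0,0],[0,0,0],[0,0,0],[0,0,0],[0,0,0],[0,0,0],[0,0,0],[0,0,0],[0,0,0]]' --hand '[0,0,0,0,0,0,0,0,0,0]'

```text
time_s: 9.05
position: [0.5405, 0.1622, 0.1798]
tool_rot: [[-0.079, 0.997, 0.0], [0.997, 0.079, -0.001], [-0.001, 0.0, -1.0]]
ft_force: [-0.1, -1.7, 5.4]
grip_width: 0.017
gripper_force: 20.2
```

Run:
```python
from h import *
o=observe();print(o["position"],o["ft_force"],o["wrist_torque"],o["grip_width"])
i=get_image("side");j=get_image("top")
cv2.imwrite("pics/m3.png",np.hstack([cv2.resize(i[150:350,180:380],None,fx=2,fy=2),cv2.resize(j[90:290,150:350],None,fx=2,fy=2)]))
```

```text
[0.54046734 0.16223633 0.17984472] [-0.06691606 -1.73856901  5.41793104] [-0.27734333 -0.31740927  0.09809526] 0.016980487121846997
```

View pics/m3.png

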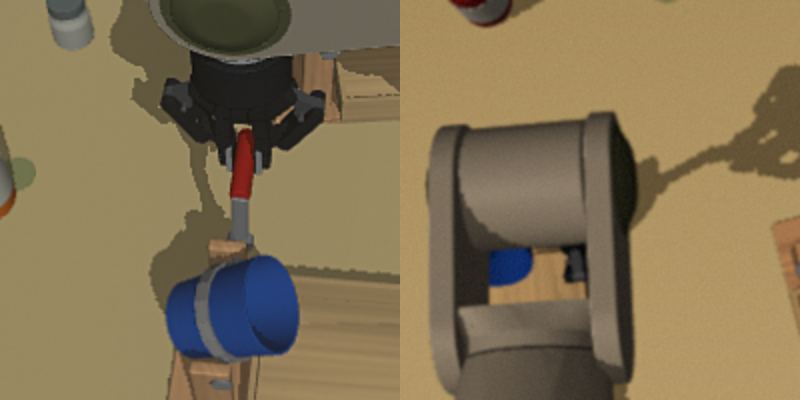

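The pot is halfway over (mouth at crop (275,300)) and the lever points straight up, with low forces. I'll continue, then hold so the beads can roll out.

drive_tool --offset '[[0,-0.207,0.003],[0,-0.205,0.024],[0,-0.202,0.045],[0,-0.196,0.066],[0,-0.188,0.086],[0,-0.178,0.105],[0,-0.167,0.122],[0,-0.153,0.139],[0,-0.138,0.154],[0,-0.122,0.167]]' --turn '[[0,0,0],[0,0,0],[0,0,0],[0,0,0],[0,0,0],[0,0,0],[0,0,0],[0,0,0],[0,0,0],[0,0,0]]' --hand '[0,0,0,0,0,0,0,0,0,0]'

```text
time_s: 10.4
position: [0.4732, 0.1571, 0.1446]
tool_rot: [[-0.079, 0.997, 0.009], [0.997, 0.079, 0.001], [0.0, 0.009, -1.0]]
ft_force: [12.2, 0.0, 29.8]
grip_width: 0.0177
gripper_force: 22.6
```

drive_tool --offset '[[0,0,0],[0,0,0],[0,0,0],[0,0,0],[0,0,0],[0,0,0],[0,0,0],[0,0,0],[0,0,0],[0,0,0]]' --turn '[[0,0,0],[0,0,0],[0,0,0],[0,0,0],[0,0,0],[0,0,0],[0,0,0],[0,0,0],[0,0,0],[0,0,0]]' --hand '[0,0,0,0,0,0,0,0,0,0]'

```text
time_s: 11.65
position: [0.4732, 0.1571, 0.1448]
tool_rot: [[-0.079, 0.997, 0.008], [0.997, 0.079, 0.001], [0.0, 0.008, -1.0]]
ft_force: [10.0, -1.5, 13.2]
grip_width: 0.0169
gripper_force: 21.0
```

Run:
```python
from h import *
i=get_image("side");j=get_image("top")
cv2.imwrite("pics/m4.png",np.hstack([cv2.resize(i[190:390,230:430],None,fx=2,fy=2),cv2.resize(j[140:340,150:350],None,fx=2,fy=2)]))
```

```text
(no output)
```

View pics/m4.png

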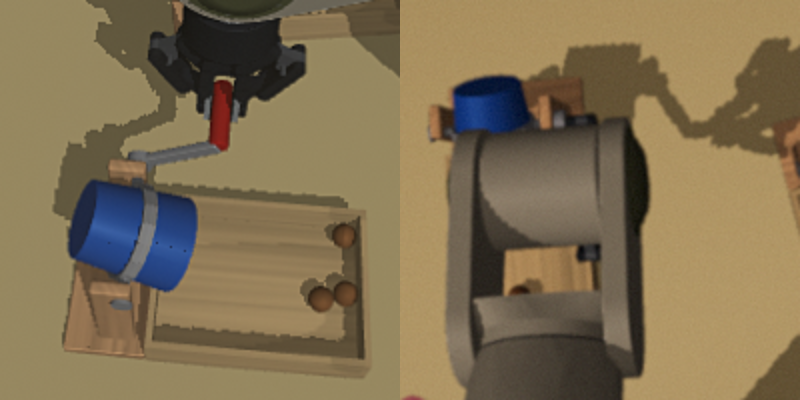

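All three beads lie in the tray (crop (344,236), (320,299), (345,294)), with the pot fully over. Now I swing it back along the same arc.

drive_tool --offset '[[0,0.122,-0.167],[0,0.138,-0.154],[0,0.153,-0.139],[0,0.167,-0.122],[0,0.178,-0.105],[0,0.188,-0.086],[0,0.196,-0.066],[0,0.202,-0.045],[0,0.205,-0.024],[0,0.207,-0.003]]' --turn '[[0,0,0],[0,0,0],[0,0,0],[0,0,0],[0,0,0],[0,0,0],[0,0,0],[0,0,0],[0,0,0],[0,0,0]]' --hand '[0,0,0,0,0,0,0,0,0,0]'

```text
time_s: 13.0
position: [0.5398, 0.1631, 0.1807]
tool_rot: [[-0.08, 0.997, -0.001], [0.997, 0.08, 0.001], [0.001, -0.001, -1.0]]
ft_force: [-4.2, 1.1, 9.3]
grip_width: 0.0169
gripper_force: 23.4
```

drive_tool --offset '[[0,0.206,0.018],[0,0.203,0.039],[0,0.198,0.06],[0,0.191,0.08],[0,0.182,0.099],[0,0.17,0.117],[0,0.157,0.134],[0,0.143,0.149],[0,0.127,0.163],[0,0,0]]' --turn '[[0,0,0],[0,0,0],[0,0,0],[0,0,0],[0,0,0],[0,0,0],[0,0,0],[0,0,0],[0,0,0],[0,0,0]]' --hand '[0,0,0,0,0,0,0,0,0,0]'

```text
time_s: 14.25
position: [0.6033, 0.1686, 0.144]
tool_rot: [[-0.08, 0.997, -0.002], [0.997, 0.08, 0.002], [0.002, -0.001, -1.0]]
ft_force: [0.2, 6.2, -0.2]
grip_width: 0.017
gripper_force: 26.8
```

drive_tool --offset '[[0,0,0.06],[0,0,0],[0,0,0],[0,0,0],[0,0,0],[0,0,0],[0,0,-0.4],[0,0,-0.7],[0,0,-0.8],[0,0,-0.8]]' --turn '[[0,0,0],[0,0,0],[0,0,0],[0,0,0],[0,0,0],[0,0,0],[0,0,0],[0,0,0],[0,0,0],[0,0,0]]' --hand '[0,0,0.6,0.6,0.6,0.6,0.6,0.6,0.6,0.6]'

```text
time_s: 15.5
position: [0.6035, 0.1676, 0.2529]
tool_rot: [[-0.079, 0.997, 0.001], [0.997, 0.079, 0.0], [0.0, 0.001, -1.0]]
ft_force: [0.6, -0.4, 0.1]
grip_width: 0.0512
gripper_force: 0.0
```

drive_tool --offset '[[-0.8,0,-0.3],[-0.8,0,0],[-0.8,0,0],[0,0,0],[0,0,0],[0,0,0],[0,0,0],[0,0,0],[0,0,0],[0,0,0]]' --turn '[[0,0,0],[0,0,0],[0,0,0],[0,0,0],[0,0,0],[0,0,0],[0,0,0],[0,0,0],[0,0,0],[0,0,0]]' --hand '[0.6,0.6,0.6,0.6,0.6,0.6,0.6,0.6,0.6,0.6]'

```text
time_s: 16.75
position: [0.6112, 0.0719, 0.2625]
tool_rot: [[-0.08, 0.997, -0.0], [0.997, 0.08, -0.0], [-0.0, -0.0, -1.0]]
ft_force: [0.5, 0.3, -1.5]
grip_width: 0.0518
gripper_force: 0.0
```

Run:
```python
from h import *
cv2.imwrite("pics/m5.png",get_image("side"))
```

```text
(no output)
```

View pics/m5.png

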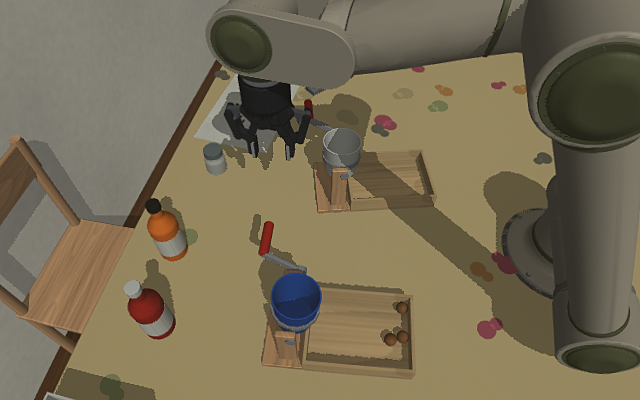

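The blue pot is upright and empty at (296,300), with its bar back at (266,238) as at the start. The three beads are in the tray at (402,308), (403,337) and (390,340), the white pot is untouched, and the gripper is clear.

```bash
python3 -c "
from rig import env
print(env.close_job())"
```

```text
the job is handed in; nothing more can be done
None
```

The job is handed in: I tipped the blue pot right over, all three wooden beads lie in its tray, the pot is back upright and released, and the white pot was left upright; it took about 17 s of the 45 s allowed.

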